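# Refit the water-filter cartridge and open the push-and-turn shut-off

### The job

Set the filter cartridge back gently, without dropping it, upright and self-centred in the steel dish of the worktop water filter, and let go of it. Then open the shut-off: press the red handle down to free its lock and, keeping gentle pressure, swing it counterclockwise (seen from above) until you feel its stop, then let it spring back up so that it locks open. Do not move the handle off closed before the cartridge is in, do not force the valve, and leave the mug, the salt shaker and the lemon where they are.

Things in the scene. Friction and masses are not known exactly. Their poses are not given: they have to be found in the camera images.
- valve: Water filter, fixed: white slab 150 (x) by 315 (y) by 30 mm high, y -82 to +232; on it a dark drum 112 mm across, 84 high, carrying the red handle; a steel dish at y +145; behind, a steel spout at x +85 to +156, y 0, 140 high. Origin on the handle's upright turning axis at worktop height, z up. Over 45 N from the fingers on any part of it (handle included) is forcing it.
- lock (a point): Centre of the drum's top (84 mm up, on the turning axis); axes as the filter's. A lug hidden in the drum locks the handle closed (pointing to -x) and open (near -y, reached counterclockwise from above). To turn, it must be pressed over 5 mm down; it goes 8 mm down to a solid end against a spring, 5 N at first touch, 12 N at the bottom. Turning takes 2 N at the paddle.
- stop (a point): Nominal open place of the thumb rest, 90 degrees from closed; axes as the filter's. The true open stop is set anywhere from 75 to 105 degrees and cannot be seen: feel for it. Only within 6 degrees of that stop does the let-go handle spring up by itself and lock; anywhere between closed and there a rim holds it down, 5 mm below its free height, and it stays where it is left.
- thumb_rest (a point): Point on the red handle, moving with it: 90 mm from the turning axis, on the handle's middle line, level with the paddle's flat top (107 mm above the worktop when up, 99 fully down). Paddle: 50 mm along the handle (67 to 117 mm from the axis), 84 mm across it, 10 thick. Axes turn with the handle: x towards the axis, z up; the +y half trails when opening: press there, beside the fin.
- fin (a point): Middle of the top edge of the red fin that stands along the middle of the paddle: 8 mm thick, 46 mm long (69 to 115 mm from the turning axis), 16 mm high above the paddle. Moves with the handle, axes as the thumb rest's. Pushing its +y face towards -y opens the valve.
- seat (a point): Centre of the steel dish, where the centre of the seated cartridge's underside comes to lie (47 mm above the worktop). The dish is a round hollow with walls at 45 degrees; its rim is 108 mm across at 78 mm height. Axes as the filter's.
- cartridge: Loose white filter cartridge with a blue band near its top, a round straight body 56 mm in diameter and 118 mm high, 250 g, with a rounded convex bottom ending in a flat foot 26 mm across; stands upright on the worktop at the start. Origin at the centre of its underside, z up along it.
- mug: Green and white mug, 86 mm across and 88 mm high, handle to its -y, standing under the spout. Origin centre of its underside. Must stay.
- salt_shaker: White salt shaker, 42 mm across, 88 mm high. Origin centre of its underside. Must stay.
- lemon: Yellow lemon 71 x 53 x 51 mm lying on the worktop. Origin at its underside. Must stay.
Mind the look-alikes: they are no part of the job. Leave any turquoise look-alike of the cartridge alone.

How it is judged:
By the outcome, as a careful person would: the job done as asked, in the order asked, and still so for the second after the job is handed in, with the robot touching nothing.
It also fails if it takes over 59 s, if anything falls off the work surface, if the arm or the gripper's body presses on something with over 40 N, if the wrist force passes 120 N, or if a joint passes its speed limit or range.

### The arm

A 6-joint arm with a two-finger parallel gripper is mounted at the origin on the work surface; the furniture and walls round the work are solid. World frame = base frame: x ahead of the robot, y to its left, z up, the work surface at z = 0. Lengths are in m, angles in rad, forces in N, time in s.
With the tool pointing down it reaches from about 0.35 to 0.85 m from the base axis. Payload 8.1 kg.
Tool frame: the origin (TCP) lies at the centre of the arm's flange, where the gripper is bolted on; the fingertips stand 186 mm ahead of it and the grasp point (between the pads) lies 167 mm ahead of it; z points along the fingers, y is the line along which they close (so a half turn about z gives the same grasp; the last joint's range is limited). The gripper opens to 93 mm and grips with 3 to 60 N. Pads are 15 mm wide; open, the fingers measure 128 mm over their backs; the gripper's body (75 mm by 188 mm) begins 65 mm behind the grasp point.
Start: joints at [1.198, 0.13, 1.488, -0, 1.523, -0.085], TCP at [0.17, 0.575, 0.405] pointing down, gripper open.
Joint ranges: [-2.96, 2.96], [-0.89, 2.26], [0.02, 2.5], [-1.34, 4.48], [0, 2.73], [-2.66, 2.66]. Speed limits (rad/s): [2.39, 2.39, 2.79, 3.14, 3.14, 3.14].

### API

Orientations are given as a unit quaternion [x, y, z, w].
In Python, from cell import * gives the robot as it stands.
- The arm moves only by the tool apply_moves, never from a script. Its argument "targets" is a list of rows, each an object with "fingers": the opening, from 0 (shut) to 1 (fully open); "xyz": the shift along the tool's x, y, z in m, a list of three; "roll": the turn about the tool's z in rad. In form: [{"fingers": fingers, "xyz": [dx, dy, dz], "roll": roll}, ...]. A call has 1 to 10 rows; each row shifts and turns the commanded pose from where the row before left it, along the tool's axes as they then stand; what a row does not reach is not made up. A row lasts 1/8 s, in which the tool goes at most 62.5 mm and 10.7 degrees, less where a joint would pass 70% of its speed; a pose out of reach is approached as far as the arm can. A call is refused whole if a number of a shift passes 0.0625 or a number of a turn 0.188, either way. A call with a gripper value outside its range is refused whole. The fingers move at their own pace and stop on an object; "squeeze" is the grip in N (left out, the last holds). Time passes only in rows, so rows that do not move let the fingers close. It gives the time, the measured TCP pose, the force, the opening and the grip force at its end, in the units of the state.
- read_state(): the state, without advancing time (a new reading comes with each control period).
- grab_frame(name): name is "scene" or "side" or "wrist"; returns a dict with "img" (420x560x3 uint8, red, green, blue), "depth" (420x560 float32, m along the optical axis (not along the pixel's ray), 0 where there is no reading), "fx", "fy", "cx", "cy" (pixels), "D" ([k1, k2, p1, p2, k3] as OpenCV has them; the pictures are not rectified), "rvec" (rotation vector, rad) and "tvec" (3), from world to camera coordinates, as OpenCV has them; the wrist camera has in their place "T_tool_cam" (4x4, takes a point from camera to tool coordinates, whose origin is the TCP and whose axes are the flange's). Camera axes: x right, y down, z forward; pixel columns grow to the right and rows downward; lengths in m; the calibration is good to about 2 mm. A picture is of the moment at which its call begins: read the wrist's pose just before it.
- job_done(): hands the job in; it is judged then, once.
The state is a dict: "time": time; "q": joint angles; "joint_velocities": joint speeds; "effort": joint torques, N m; "ee_pos": TCP position; "tool_rot": TCP orientation; "force": force on the tool from outside, world axes, zero at the start; "moment": the same for the moment, N m; "width": finger opening in m; "grip_force": force on a finger pad.
Only numpy, scipy, OpenCV 4.12 (cv2) and the standard library are available. Lean on these libraries where they do the work, as an engineer would, in place of code of your own. Each camera call takes 0.05 s, during which the arm holds its last target. There are 200 camera calls.

## Working session

There is one attempt and no reset: what is moved stays moved. The work goes in short steps, Python scripts to look and compute and a tool call to move; the robot and the scene stay as the last step left them, time stands still between calls to the robot, and variables do not carry over. Pictures are saved under pics/ and viewed, at most 10 in all, crops included, and the job is handed in when it is done.

Besides the shell and the picture viewer there is one more tool, called after "Request:" as name(argument=value, ...), one argument or row to a line, values as JSON. apply_moves: Moves the arm, as the interface text tells. Its arguments: {"type":"object","properties":{"targets":{"type":"array"},"squeeze":{"type":"number"}},"required":["targets"]}

```bash
mkdir -p pics; ls
python3 - <<'E'
from cell import *
import cv2,numpy as np,pickle
s=read_state(); print(s)
F={}
for n in ("scene","side","wrist"):
    f=grab_frame(n); F[n]=f; cv2.imwrite(f"pics/{n}0.png",f["img"][:,:,::-1])
    print(n,{k:np.round(v,4).tolist() for k,v in f.items() if k not in("img","depth")}, (f["depth"]>0).mean())
F["state"]=s
pickle.dump(F,open("f0.pkl","wb"))
E
```

```text
pics
{'time': 0.0, 'q': array([ 1.19759493e+00,  1.31157972e-01,  1.48930397e+00, -6.38690931e-06,
        1.52298067e+00, -8.53823524e-02]), 'joint_velocities': array([-0.00142563,  0.00086886,  0.00123421,  0.000381  , -0.00031409,
        0.00094445]), 'effort': array([-5.36686439e-04, -5.59826517e+01, -4.91767931e+01,  7.68032949e-02,
        3.47847235e-02, -1.85806493e-04]), 'ee_pos': array([0.17020114, 0.5751099 , 0.40367548]), 'tool_rot': array([ 1.43413096e-01,  9.89662482e-01, -9.01493481e-04, -2.07130073e-04]), 'force': array([ 0.27099551, -0.3891354 , -0.00483292]), 'moment': array([0.03726785, 0.0033192 , 0.01915536]), 'grip_force': 0.0, 'width': 0.09327741262693365}
scene {'fx': 404.3577, 'fy': 404.3577, 'cx': 274.9901, 'cy': 207.4523, 'D': [0.0401, 0.0, 0.0, 0.0, 0.0], 'rvec': [1.9393, -0.8594, 0.5121], 'tvec': [-0.3756, 0.3062, 1.0413]} 0.9703741496598639
side {'fx': 436.7431, 'fy': 436.7431, 'cx': 273.8942, 'cy': 206.6782, 'D': [0.0068, 0.0, 0.0, 0.0, 0.0], 'rvec': [2.053, 1.3257, -0.5159], 'tvec': [-0.2456, -0.3085, 1.7326]} 0.9958588435374149
wrist {'fx': 375.0704, 'fy': 375.0704, 'cx': 275.1147, 'cy': 207.2163, 'D': [-0.0795, 0.0, 0.0, 0.0, 0.0], 'T_tool_cam': [[0.0013, -0.9539, -0.3001, 0.0845], [1.0, 0.0011, 0.0006, 0.0002], [-0.0002, -0.3001, 0.9539, 0.0207], [0.0, 0.0, 0.0, 1.0]]} 0.9960204081632653
```

View pics/scene0.png

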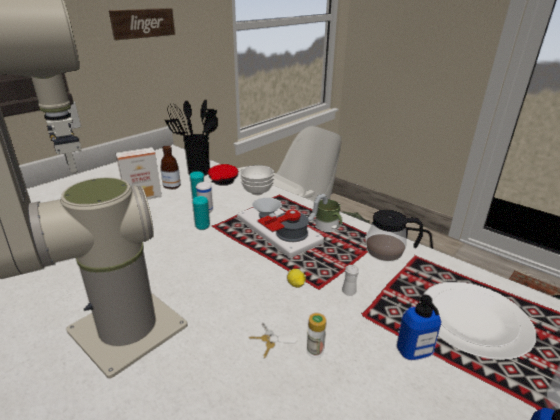

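View pics/side0.png

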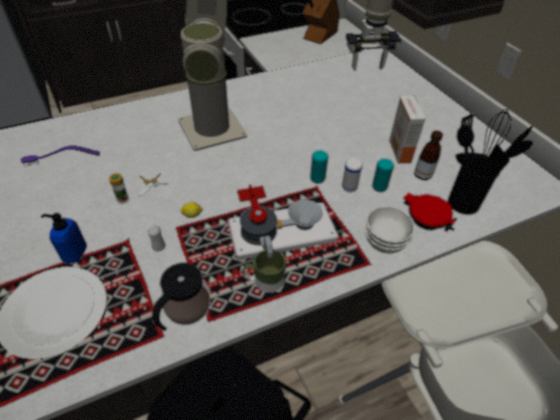

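View pics/wrist0.png

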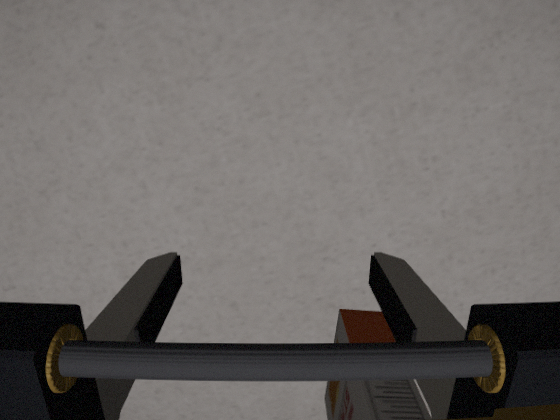

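Scene view: the white cartridge (blue band) is at (204,193), between turquoise look-alikes at (197,183) and (202,212). The filter is at (280,225). In the side view the cartridge is at (352,175), the turquoise ones at (319,166) and (384,175), the handle at (255,200), the dish at (305,213), and the drum at (258,222). Next I'll measure these.

```bash
cat > h.py <<'E'
import cv2,numpy as np
from scipy.spatial.transform import Rotation as R
def K(f): return np.array([[f["fx"],0,f["cx"]],[0,f["fy"],f["cy"]],[0,0,1]])
def cam2world(f,s=None):
    T=np.eye(4)
    if "rvec" in f:
        T[:3,:3]=cv2.Rodrigues(np.array(f["rvec"]))[0]; T[:3,3]=np.ravel(f["tvec"]); return np.linalg.inv(T)
    T[:3,:3]=R.from_quat(s["tool_rot"]).as_matrix(); T[:3,3]=s["ee_pos"]; return T@np.array(f["T_tool_cam"])
def rays(f,uv,s=None):
    n=cv2.undistortPoints(np.float64(uv).reshape(-1,1,2),K(f),np.array(f["D"]))[:,0]
    return np.c_[n,np.ones(len(n))]
def cloud(f,s=None):
    "HxWx3 world points from depth, NaN where none"
    h,w=f["depth"].shape; u,v=np.meshgrid(np.arange(w),np.arange(h))
    r=rays(f,np.stack([u,v],-1).reshape(-1,2))*f["depth"].reshape(-1,1)
    T=cam2world(f,s); p=r@T[:3,:3].T+T[:3,3]; p[f["depth"].ravel()==0]=np.nan
    return p.reshape(h,w,3)
def plane(f,uv,z,s=None):
    T=cam2world(f,s); d=rays(f,uv)@T[:3,:3].T; o=T[:3,3]
    return o+d*((z-o[2])/d[:,2])[:,None]
def masks(f):
    hsv=cv2.cvtColor(f["img"],cv2.COLOR_RGB2HSV); H,S,V=[hsv[...,i].astype(int) for i in range(3)]
    return dict(red=((H<6)|(H>174))&(S>170)&(V>100),turq=(abs(H-90)<8)&(S>120),blue=(abs(H-115)<12)&(S>80),yellow=(abs(H-28)<5)&(S>150)&(V>120),white=(S<50)&(V>110),green=(abs(H-45)<20)&(S>60))
E
python3 - <<'E'
import pickle; from h import *
F=pickle.load(open("f0.pkl","rb"))
for n in("scene","side"):
    f=F[n]; P=cloud(f); m=masks(f)
    for c in("red","turq","blue","yellow","green"):
        k=m[c]&(P[...,2]>0.008)&(P[...,2]<.16)
        nn,l,st,_=cv2.connectedComponentsWithStats(k.astype(np.uint8))
        for i in range(1,nn):
            if st[i,4]>25:
                p=P[l==i]; print(n,c,st[i].tolist(),"lo",np.percentile(p,3,0).round(3),"hi",np.percentile(p,97,0).round(3))
    # height map slices
    print(n,"table z", np.nanmedian(P[300:330,120:200,2]) if n=="scene" else np.nanmedian(P[100:130,300:350,2]))
E
```

```text
scene red [208, 164, 30, 16, 357] lo [0.667 0.408 0.048] hi [0.785 0.506 0.07 ]
scene red [259, 210, 41, 21, 352] lo [ 0.473 -0.077  0.101] hi [ 0.595 -0.003  0.121]
scene turq [190, 170, 19, 59, 656] lo [0.405 0.211 0.018] hi [0.682 0.583 0.118]
scene blue [197, 189, 14, 4, 39] lo [0.485 0.29  0.096] hi [0.524 0.319 0.109]
scene blue [397, 307, 44, 53, 1363] lo [ 0.381 -0.61   0.013] hi [ 0.434 -0.543  0.125]
scene blue [531, 408, 25, 12, 225] lo [ 0.319 -0.84   0.104] hi [ 0.347 -0.818  0.133]
scene yellow [288, 269, 17, 17, 219] lo [ 0.392 -0.242  0.024] hi [ 0.424 -0.197  0.05 ]
scene green [317, 199, 25, 25, 393] lo [ 0.703 -0.146  0.047] hi [ 0.788 -0.048  0.089]
scene green [288, 269, 16, 18, 208] lo [ 0.391 -0.241  0.021] hi [ 0.425 -0.199  0.05 ]
scene green [312, 315, 11, 8, 58] lo [ 0.248 -0.41   0.104] hi [ 0.271 -0.39   0.109]
scene table z 0.012016628849234823
side red [239, 187, 27, 34, 401] lo [ 0.482 -0.073  0.105] hi [ 0.608 -0.005  0.119]
side red [405, 194, 49, 31, 1036] lo [0.677 0.41  0.053] hi [0.803 0.513 0.073]
side turq [311, 151, 17, 32, 400] lo [0.422 0.21  0.024] hi [0.461 0.252 0.121]
side turq [374, 159, 19, 32, 421] lo [0.544 0.384 0.022] hi [0.584 0.425 0.121]
side blue [346, 168, 14, 5, 30] lo [0.517 0.29  0.098] hi [0.543 0.324 0.11 ]
side blue [50, 218, 36, 46, 1059] lo [ 0.415 -0.605  0.015] hi [ 0.465 -0.539  0.13 ]
side yellow [182, 203, 18, 11, 131] lo [ 0.411 -0.236  0.036] hi [ 0.438 -0.191  0.053]
side green [112, 175, 7, 5, 29] lo [ 0.251 -0.409  0.104] hi [ 0.27  -0.39   0.111]
side green [116, 189, 9, 9, 46] lo [ 0.272 -0.413  0.035] hi [ 0.28  -0.388  0.063]
side green [183, 202, 18, 15, 175] lo [ 0.41  -0.233  0.023] hi [ 0.44  -0.191  0.053]
side green [245, 251, 40, 33, 791] lo [ 0.704 -0.132  0.01 ] hi [ 0.786 -0.047  0.091]
side table z 0.001674635352066911
```

Run:
```python
import cv2
a=cv2.imread("pics/scene0.png")[150:280,170:390]; b=cv2.imread("pics/side0.png")[140:290,150:410]
cv2.imwrite("pics/c0.png",cv2.vconcat([cv2.resize(a,(508,300),interpolation=2),cv2.resize(b,(508,300),interpolation=2)]))
```

```text
(no output)
```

View pics/c0.png

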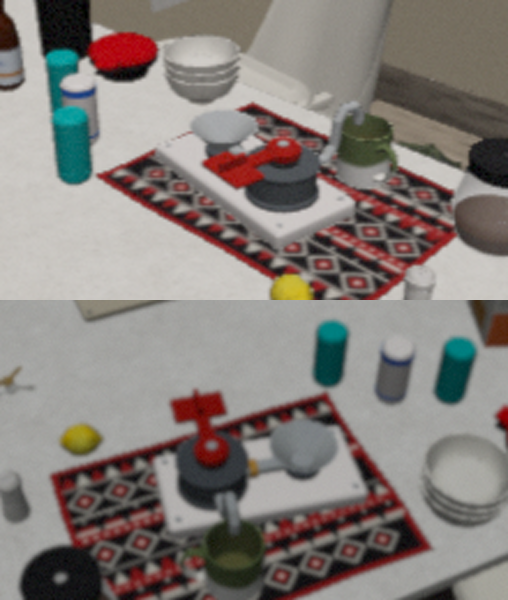

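Crops agree. The cartridge stands between the two turquoise ones, about 110 mm from each, and the handle points towards the robot. I'll move above for a wrist view.

Request:
apply_moves(
  targets=[
    {"fingers":1,"xyz":[-0.049,-0.03,0],"roll":0},
    {"fingers":1,"xyz":[-0.049,-0.03,0],"roll":0},
    {"fingers":1,"xyz":[-0.049,-0.03,0],"roll":0},
    {"fingers":1,"xyz":[-0.049,-0.03,0],"roll":0},
    {"fingers":1,"xyz":[-0.049,-0.03,0],"roll":0},
    {"fingers":1,"xyz":[-0.049,-0.03,0],"roll":0},
    {"fingers":1,"xyz":[-0.049,-0.03,0],"roll":0},
    {"fingers":1,"xyz":[-0.049,-0.03,0],"roll":0},
    {"fingers":1,"xyz":[-0.049,-0.03,0],"roll":0},
    {"fingers":1,"xyz":[-0.049,-0.03,0],"roll":0},
  ],
)

```text
time: 1.4
ee_pos: [0.5559, 0.147, 0.4045]
tool_rot: [0.143, 0.99, 0.0, -0.0]
force: [0.0, 0.0, 0.2]
width: 0.0931
grip_force: 0.0
```

Request:
apply_moves(
  targets=[
    {"fingers":1,"xyz":[0,0,0],"roll":0},
    {"fingers":1,"xyz":[0,0,0],"roll":0},
    {"fingers":1,"xyz":[0,0,0],"roll":0},
  ],
)

```text
time: 1.78
ee_pos: [0.5543, 0.1497, 0.4047]
tool_rot: [0.143, 0.99, 0.0, -0.0]
force: [0.5, -0.6, 0.8]
width: 0.0925
grip_force: 0.0
```

```bash
cat > snap.py <<'E'
import sys,pickle,cv2
from cell import *
def snap(n,names=("wrist",)):
    s=read_state(); F={k:grab_frame(k) for k in names}; F["state"]=s
    for k in names: cv2.imwrite(f"pics/{k}{n}.png",F[k]["img"][:,:,::-1])
    pickle.dump(F,open(f"f{n}.pkl","wb")); return F
E
python3 - <<'E'
from snap import *; from h import *
F=snap(1); s=F["state"]; print(s["time"],s["ee_pos"],s["q"],s["tool_rot"])
f=F["wrist"]; P=cloud(f,s); m=masks(f)
for c in("red","turq","blue","yellow","green"):
    k=m[c]&(P[...,2]>0.008)&(P[...,2]<.16)
    nn,l,st,_=cv2.connectedComponentsWithStats(k.astype(np.uint8))
    for i in range(1,nn):
        if st[i,4]>60:
            p=P[l==i]; print(c,st[i].tolist(),"lo",np.percentile(p,3,0).round(3),"hi",np.percentile(p,97,0).round(3))
E
```

```text
1.775 [0.554298   0.1496651  0.40467098] [ 1.74328580e-01  6.09835718e-02  1.56218649e+00  2.89768373e-04
  1.51871494e+00 -1.11019253e+00] [ 1.42656816e-01  9.89772191e-01  9.18262924e-05 -1.84036653e-04]
red [0, 166, 96, 158, 6797] lo [ 0.477 -0.066  0.105] hi [0.595 0.004 0.122]
red [556, 266, 4, 33, 98] lo [0.721 0.405 0.049] hi [0.756 0.409 0.054]
turq [302, 0, 91, 59, 4237] lo [0.428 0.212 0.036] hi [0.461 0.259 0.119]
turq [506, 80, 54, 64, 2480] lo [0.53  0.386 0.025] hi [0.576 0.409 0.089]
blue [440, 54, 42, 79, 576] lo [0.488 0.291 0.098] hi [0.536 0.313 0.11 ]
blue [407, 64, 21, 56, 127] lo [0.489 0.291 0.021] hi [0.535 0.312 0.027]
green [119, 380, 46, 40, 1225] lo [ 0.717 -0.109  0.027] hi [ 0.785 -0.041  0.089]
```

View pics/wrist1.png

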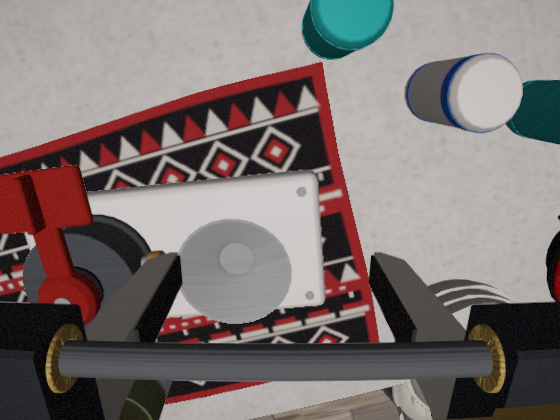

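The wrist view shows the cartridge top at (488,92), a turquoise look-alike at (350,20) and another at (535,110). The dish is centred at about (236,262), the slab's right end is at x≈322, and the handle paddle is at (45,200) with its hub at (72,297). Next I'll fit these.

```bash
cat >> h.py <<'E'
def circ(p):
    a=np.c_[2*p[:,:2],np.ones(len(p))]; c=np.linalg.lstsq(a,(p[:,:2]**2).sum(1),rcond=None)[0]
    return c[:2],np.sqrt(c[2]+c[:2]@c[:2])
def hullcirc(p):
    h=cv2.convexHull(np.float32(p[:,:2])); (x,y),r=cv2.minEnclosingCircle(h); return circ(h[:,0].astype(float)),(round(x,4),round(y,4),round(r,4))
E
python3 - <<'E'
import pickle; from h import *
F=pickle.load(open("f1.pkl","rb")); G=pickle.load(open("f0.pkl","rb"))
s=F["state"]
for n,f,ss in(("wrist",F["wrist"],s),("scene",G["scene"],None),("side",G["side"],None)):
    P=cloud(f,ss); m=masks(f); x,y,z=P[...,0],P[...,1],P[...,2]
    near=np.hypot(x-.52,y-.31)<.045
    k=near&(z>.109)&(z<.13)&~m["turq"]&~m["blue"]
    p=P[k]; print(n,"cart top",len(p),np.median(p[:,2]).round(4),hullcirc(p))
    k=near&(z>.03)&(z<.095)&~m["turq"]
    p=P[k]; print("   body",len(p),circ(p) if len(p)>5 else 0)
    # dish
    k=(np.hypot(x-.57,y-.12)<.09)&(z>.072)&(z<.083)&~m["red"]; p=P[k]
    p=p[p[:,1]>.05]
    print("   rim",len(p),hullcirc(p))
    k=(z>.025)&(z<.036)&(abs(x-.58)<.15)&(abs(y-.04)<.22)&m["white"]; p=P[k]
    r=cv2.minAreaRect(np.float32(p[:,:2])); print("   slab",len(p),np.round(r[0],4),np.round(r[1],4),r[2])
    k=m["red"]&(np.hypot(x-.55,y+.04)<.12)&(z>.09)&(z<.15); p=P[k]
    for lo,hi in((.095,.102),(.102,.109),(.109,.116),(.116,.13)):
        q=p[(p[:,2]>lo)&(p[:,2]<hi)]
        if len(q)>10: print("   red",lo,len(q),np.median(q,0).round(4),q.min(0).round(3),q.max(0).round(3))
E
```

```text
wrist cart top 4561 0.1171 ((array([0.51569055, 0.31815477]), np.float64(0.02726836794211087)), (0.5159, 0.3192, 0.0285))
   body 1800 (array([0.51580228, 0.31920135]), np.float64(0.027664297107856787))
   rim 1496 ((array([0.61380062, 0.09426242]), np.float64(0.051144121563211895)), (0.6154, 0.0926, 0.0537))
   slab 13374 [0.6055 0.0771] [0.2188 0.3761] 10.978799819946289
   red 0.102 5369 [ 0.5093 -0.0288  0.1061] [ 0.47  -0.077  0.102] [0.613 0.01  0.109]
   red 0.109 987 [ 0.5791 -0.0412  0.1109] [ 0.476 -0.071  0.109] [ 0.611 -0.026  0.113]
   red 0.116 441 [ 0.4969 -0.0337  0.1218] [ 0.476 -0.041  0.117] [ 0.521 -0.027  0.124]
scene cart top 90 0.1161 ((array([0.51356995, 0.31707421]), np.float64(0.02584488131285508)), (0.5135, 0.3162, 0.0276))
   body 108 (array([0.5130402 , 0.31596997]), np.float64(0.024164007441797076))
   rim 63 ((array([0.61118778, 0.09367247]), np.float64(0.05121424211576986)), (0.6088, 0.098, 0.0538))
   slab 873 [0.6158 0.0428] [0.2696 0.401 ] 7.719981670379639
   red 0.095 17 [ 0.5367 -0.068   0.1005] [ 0.487 -0.077  0.098] [ 0.587 -0.049  0.102]
   re
[... 185 characters left out ...]
[ 0.4906 -0.0369  0.1201] [ 0.474 -0.044  0.116] [ 0.514 -0.029  0.124]
side cart top 172 0.1183 ((array([0.5164704 , 0.31551671]), np.float64(0.027095501522696547)), (0.5166, 0.3151, 0.0278))
   body 248 (array([0.51511367, 0.31591328]), np.float64(0.02548064078159628))
   rim 187 ((array([0.60943704, 0.09383027]), np.float64(0.050739592480142176)), (0.6094, 0.0947, 0.0539))
   slab 1823 [0.6406 0.0133] [0.3124 0.2282] 79.7508544921875
   red 0.102 188 [ 0.5081 -0.0441  0.1072] [ 0.475 -0.074  0.102] [0.61  0.001 0.109]
   red 0.109 196 [ 0.5716 -0.0484  0.111 ] [ 0.483 -0.076  0.109] [0.612 0.001 0.116]
   red 0.116 17 [ 0.5109 -0.0379  0.1235] [ 0.494 -0.063  0.116] [ 0.602 -0.035  0.127]
```

Request:
apply_moves(
  targets=[
    {"fingers":1,"xyz":[0.0212,0.0376,0],"roll":0},
    {"fingers":1,"xyz":[0.0212,0.0376,0],"roll":0},
    {"fingers":1,"xyz":[0.0212,0.0376,0],"roll":0},
    {"fingers":1,"xyz":[0.0212,0.0376,0],"roll":0},
    {"fingers":1,"xyz":[0,0,0],"roll":-0.16},
    {"fingers":1,"xyz":[0,0,0],"roll":-0.16},
    {"fingers":1,"xyz":[0,0,0],"roll":-0.16},
    {"fingers":1,"xyz":[0,0,0],"roll":-0.16},
    {"fingers":1,"xyz":[0,0,0],"roll":0},
    {"fingers":1,"xyz":[0,0,0],"roll":0},
  ],
)

```text
time: 3.08
ee_pos: [0.5159, 0.3174, 0.4049]
tool_rot: [-0.174, 0.985, 0.0, 0.0]
force: [-0.1, -0.7, -0.2]
width: 0.0932
grip_force: 0.0
```

Run:
```python
from snap import *; from h import *
F=snap(2); s=F["state"]; print(s["time"],s["ee_pos"],s["tool_rot"])
f=F["wrist"]; P=cloud(f,s); m=masks(f); x,y,z=P[...,0],P[...,1],P[...,2]
k=(np.hypot(x-.5155,y-.318)<.04)&(z>.109)&(z<.13)&~m["turq"]&~m["blue"]
p=P[k]; print(len(p),np.median(p[:,2]),hullcirc(p))
Rm=R.from_quat(s["tool_rot"]).as_matrix(); print(Rm.round(3))
```

```text
3.075 [0.51589112 0.31738017 0.40490059] [-1.73927001e-01  9.84758541e-01  5.39218871e-05  1.11642354e-04]
3983 0.11704611096094458 ((array([0.5160415 , 0.31968741]), np.float64(0.027909673241639166)), (0.5162, 0.3197, 0.0283))
[[-0.939 -0.343  0.   ]
 [-0.343  0.939  0.   ]
 [-0.     0.    -1.   ]]
```

Request:
apply_moves(
  targets=[
    {"fingers":1,"xyz":[0,0.001,0.04],"roll":0},
    {"fingers":1,"xyz":[0,0,0.04],"roll":0},
    {"fingers":1,"xyz":[0,0,0.04],"roll":0},
    {"fingers":1,"xyz":[0,0,0.032],"roll":0},
    {"fingers":1,"xyz":[0,0,0],"roll":0},
    {"fingers":1,"xyz":[0,0,0],"roll":0},
  ],
)

```text
time: 3.88
ee_pos: [0.5165, 0.3181, 0.2543]
tool_rot: [-0.175, 0.985, 0.0, 0.001]
force: [0.4, 0.1, 0.8]
width: 0.0931
grip_force: 0.0
```

Request:
apply_moves(
  targets=[
    {"fingers":0.5,"xyz":[0,0,0],"roll":0},
    {"fingers":0.5,"xyz":[0,0,0],"roll":0},
    {"fingers":0.5,"xyz":[0,0,0],"roll":0},
    {"fingers":0.5,"xyz":[0,0,0],"roll":0},
    {"fingers":0.5,"xyz":[0,0,0],"roll":0},
    {"fingers":0.5,"xyz":[0,0,0],"roll":0},
  ],
  squeeze=18,
)

```text
time: 4.62
ee_pos: [0.5161, 0.3178, 0.2529]
tool_rot: [-0.175, 0.985, 0.0, 0.0]
force: [0.1, 0.2, 0.6]
width: 0.0553
grip_force: 18.0
```

Request:
apply_moves(
  targets=[
    {"fingers":0.5,"xyz":[0,0,-0.02],"roll":0},
    {"fingers":0.5,"xyz":[0,0,-0.04],"roll":0},
    {"fingers":0.5,"xyz":[0,0,-0.04],"roll":0},
    {"fingers":0.5,"xyz":[-0.0023,-0.03,0],"roll":0},
    {"fingers":0.5,"xyz":[-0.0023,-0.047,0],"roll":0},
    {"fingers":0.5,"xyz":[-0.0023,-0.05,0],"roll":0},
    {"fingers":0.5,"xyz":[-0.0023,-0.05,0],"roll":0},
    {"fingers":0.5,"xyz":[-0.0023,-0.045,0],"roll":0},
    {"fingers":0.5,"xyz":[-0.0023,-0.021,0],"roll":0},
    {"fingers":0.5,"xyz":[0,0,0],"roll":0},
  ],
)

```text
time: 5.88
ee_pos: [0.6132, 0.0934, 0.3533]
tool_rot: [-0.174, 0.985, 0.0, 0.0]
force: [-0.1, 0.8, -2.7]
width: 0.0552
grip_force: 18.0
```

Request:
apply_moves(
  targets=[
    {"fingers":0.5,"xyz":[0,0,0],"roll":0},
    {"fingers":0.5,"xyz":[0,0,0],"roll":0},
  ],
)

```text
time: 6.12
ee_pos: [0.6124, 0.0958, 0.3528]
tool_rot: [-0.176, 0.984, 0.0, -0.0]
force: [1.4, -0.5, -2.8]
width: 0.0559
grip_force: 18.0
```

Run:
```python
from snap import *; from h import *
F=snap(3,("scene","side","wrist")); s=F["state"]; print(s["time"],s["ee_pos"],s["tool_rot"],s["force"],s["width"])
for n in("scene","side","wrist"):
    f=F[n]; P=cloud(f,s); m=masks(f); x,y,z=P[...,0],P[...,1],P[...,2]
    k=(np.hypot(x-.6125,y-.0937)<.08)&(z>.070)&(z<.083)&~m["red"]; p=P[k]; p=p[np.hypot(p[:,0]-.6125,p[:,1]-.0937)>.042]
    print(n,"rim",len(p), (circ(p),np.round(p.min(0),3),p.max(0)) if len(p)>5 else 0)
    k=(np.hypot(x-.6125,y-.0937)<.034)&(z>.1); p=P[k]
    for a,b in((.1,.125),(.125,.15),(.15,.18)):
        q=p[(p[:,2]>a)&(p[:,2]<b)]
        if len(q)>10: print("  body",a,len(q),circ(q),q[:,2].min())
im=[cv2.imread(f"pics/{n}3.png") for n in("scene","side")]
cv2.imwrite("pics/c3.png",cv2.vconcat([cv2.resize(im[0][110:270,190:370],(500,300),interpolation=2),cv2.resize(im[1][120:280,200:380],(500,300),interpolation=2)]))
```

```text
6.125 [0.61238694 0.09582291 0.35281916] [-1.75999812e-01  9.84390178e-01  1.84692384e-04 -9.61895446e-05] [ 1.3758264  -0.50775018 -2.78696796] 0.05587974001966643
scene rim 99 ((array([0.61274579, 0.0917491 ]), np.float64(0.04906955539678318)), array([0.559, 0.038, 0.07 ]), array([0.66627549, 0.14505235, 0.07964069]))
  body 0.1 69 (array([0.60907498, 0.09512053]), np.float64(0.024242620991679256)) 0.10216205028921
  body 0.125 95 (array([0.609118  , 0.09580394]), np.float64(0.02529265359015516)) 0.12536150102108723
  body 0.15 125 (array([0.60985885, 0.09513394]), np.float64(0.025963202075788273)) 0.1500751272252998
side rim 174 ((array([0.61360828, 0.09095765]), np.float64(0.04896918792821496)), array([0.56 , 0.037, 0.07 ]), array([0.66521223, 0.1431507 , 0.0828547 ]))
  body 0.1 53 (array([0.61017484, 0.09523121]), np.float64(0.027081176443612364)) 0.1080797377219831
  body 0.125 110 (array([0.61170347, 0.09435756]), np.float64(0.02602985973154119)) 0.1250643653953889
  body 0.15 125 (array([0.6128188 , 0.09348496]), np.float64(0.025178255359338923)) 0.15036229722522465
wrist rim 3767 ((array([0.61493368, 0.09230554]), np.float64(0.04856510337053263)), array([0.562, 0.039, 0.07 ]), array([0.66146571, 0.14529055, 0.07935789]))
  body 0.1 306 (array([0.61266018, 0.09728634]), np.float64(0.028054068690217007)) 0.11380608094099703
  body 0.125 1134 (array([0.61264204, 0.09715675]), np.float64(0.02779754852766503)) 0.12501332819350566
  body 0.15 2309 (array([0.61714925, 0.09741007]), np.float64(0.03176561909030986)) 0.15004708334060052
```

View pics/c3.png

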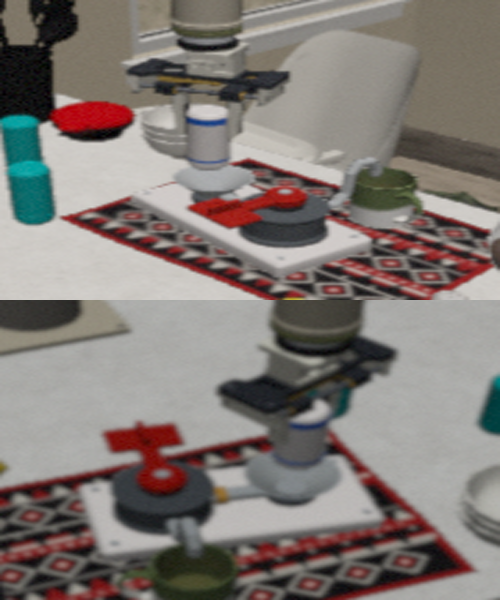

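The crop shows the cartridge held upright over the dish, about 4 mm too far in +y. I'll correct that and lower it.

Request:
apply_moves(
  targets=[
    {"fingers":0.5,"xyz":[0,-0.0043,0],"roll":0},
    {"fingers":0.5,"xyz":[0,0,0.015],"roll":0},
    {"fingers":0.5,"xyz":[0,0,0.015],"roll":0},
    {"fingers":0.5,"xyz":[0,0,0.01],"roll":0},
    {"fingers":0.5,"xyz":[0,0,0.005],"roll":0},
    {"fingers":0.5,"xyz":[0,0,0.002],"roll":0},
    {"fingers":0.5,"xyz":[0,0,0],"roll":0},
  ],
)

```text
time: 7.15
ee_pos: [0.6144, 0.0905, 0.306]
tool_rot: [-0.175, 0.985, -0.0, 0.0]
force: [0.3, -0.4, -1.9]
width: 0.0555
grip_force: 18.0
```

Request:
apply_moves(
  targets=[
    {"fingers":0.5,"xyz":[0,0,0.002],"roll":0},
    {"fingers":0.5,"xyz":[0,0,0.001],"roll":0},
    {"fingers":0.5,"xyz":[0,0,0.001],"roll":0},
    {"fingers":0.5,"xyz":[0,0,0],"roll":0},
  ],
)

```text
time: 7.65
ee_pos: [0.6142, 0.0905, 0.3016]
tool_rot: [-0.175, 0.985, 0.0, -0.0]
force: [0.0, -0.1, -3.1]
width: 0.0553
grip_force: 18.0
```

Request:
apply_moves(
  targets=[
    {"fingers":0.5,"xyz":[0,0.001,0.001],"roll":0},
    {"fingers":0.5,"xyz":[0,0,0.001],"roll":0},
    {"fingers":0.5,"xyz":[0,0,0],"roll":0},
  ],
)

```text
time: 8.02
ee_pos: [0.6144, 0.0913, 0.3006]
tool_rot: [-0.175, 0.985, -0.0, 0.001]
force: [1.5, -2.2, 1.8]
width: 0.056
grip_force: 18.0
```

Request:
apply_moves(
  targets=[
    {"fingers":0.5,"xyz":[0,0,0.001],"roll":0},
    {"fingers":0.5,"xyz":[0,0,0],"roll":0},
  ],
)

```text
time: 8.28
ee_pos: [0.6146, 0.0912, 0.3002]
tool_rot: [-0.175, 0.985, -0.0, 0.001]
force: [2.3, -2.1, 4.8]
width: 0.0558
grip_force: 18.0
```

Request:
apply_moves(
  targets=[
    {"fingers":0.5,"xyz":[-0.0007,-0.0015,0],"roll":0},
    {"fingers":0.5,"xyz":[0,0,0],"roll":0},
    {"fingers":0.5,"xyz":[0,0,0.0005],"roll":0},
    {"fingers":0.5,"xyz":[0,0,0],"roll":0},
  ],
  squeeze=4,
)

```text
time: 8.78
ee_pos: [0.6153, 0.0906, 0.2989]
tool_rot: [-0.175, 0.985, 0.0, 0.001]
force: [1.6, 1.4, 5.0]
width: 0.0556
grip_force: 4.0
```

Request:
apply_moves(
  targets=[
    {"fingers":0.64,"xyz":[0,0,0],"roll":0},
    {"fingers":0.7,"xyz":[0,0,0],"roll":0},
    {"fingers":0.8,"xyz":[0,0,0],"roll":0},
    {"fingers":1,"xyz":[0,0,0],"roll":0},
    {"fingers":1,"xyz":[0,0,0],"roll":0},
    {"fingers":1,"xyz":[0,0,0],"roll":0},
  ],
)

```text
time: 9.52
ee_pos: [0.6151, 0.0902, 0.2982]
tool_rot: [-0.175, 0.985, -0.0, -0.0]
force: [0.8, -0.3, -0.8]
width: 0.0925
grip_force: 0.0
```

Run:
```python
from snap import *; from h import *
F=snap(4,("scene","side","wrist")); s=F["state"]; print(s["time"],s["ee_pos"],s["tool_rot"],s["force"],s["width"])
for n in("scene","side","wrist"):
    f=F[n]; P=cloud(f,s); m=masks(f); x,y,z=P[...,0],P[...,1],P[...,2]
    k=(np.hypot(x-.6125,y-.0937)<.08)&(z>.070)&(z<.083)&~m["red"]; p=P[k]; p=p[np.hypot(p[:,0]-.6125,p[:,1]-.0937)>.042]
    print(n,"rim",hullcirc(p))
    k=(np.hypot(x-.6125,y-.0927)<.036); p=P[k]
    for a,b in((.085,.1),(.1,.12),(.12,.15),(.157,.172)):
        q=p[(p[:,2]>a)&(p[:,2]<b)]
        if len(q)>10: print("  body",a,len(q),circ(q),np.median(q[:,2]))
```

```text
9.525 [0.6151109  0.09020722 0.2982329 ] [-1.75154611e-01  9.84540940e-01 -7.95792456e-06 -5.37918869e-06] [ 0.81000519 -0.31271394 -0.80428543] 0.09253000432465389
scene rim ((array([0.61416473, 0.09171943]), np.float64(0.05208682576054391)), (0.6142, 0.092, 0.0539))
  body 0.085 54 (array([0.61169425, 0.0898534 ]), np.float64(0.024603378785952475)) 0.09205022280567948
  body 0.1 77 (array([0.61066579, 0.09001724]), np.float64(0.02414693666469467)) 0.11046637080253474
  body 0.12 115 (array([0.61078015, 0.08836886]), np.float64(0.023938153609381067)) 0.13549698509482666
  body 0.157 103 (array([0.6100733 , 0.08865625]), np.float64(0.01974371719189588)) 0.16315895044341944
side rim ((array([0.61361298, 0.09067587]), np.float64(0.052861967995697534)), (0.6142, 0.0908, 0.0542))
  body 0.085 57 (array([0.61583247, 0.08927181]), np.float64(0.02532833530678896)) 0.0937179274702783
  body 0.1 81 (array([0.61529726, 0.08913422]), np.float64(0.025563482760985374)) 0.11010955636912567
  body 0.12 121 (array([0.61530246, 0.08951669]), np.float64(0.02587216147641656)) 0.13400655662603478
  body 0.157 133 (array([0.61952398, 0.09031067]), np.float64(0.018557804483834487)) 0.16481652868513952
wrist rim ((array([0.61607439, 0.09175122]), np.float64(0.05327342825427823)), (0.6161, 0.0917, 0.0538))
  body 0.085 740 (array([0.61604333, 0.09191959]), np.float64(0.027726506191851085)) 0.09278362944440906
  body 0.1 1311 (array([0.61593923, 0.09168242]), np.float64(0.02751816705799251)) 0.11067358537017014
  body 0.12 2840 (array([0.61612191, 0.09145288]), np.float64(0.027662746243205368)) 0.1360658275628116
  body 0.157 10235 (array([0.6119678 , 0.08969585]), np.float64(0.018261076079120447)) 0.16388609361263312
```

Seated: the body axis matches the rim centre within 1 mm, and it stands upright with its top at 0.164. I'll rise, close the fingers and turn for the handle.

Request:
apply_moves(
  targets=[
    {"fingers":1,"xyz":[0,0,-0.02],"roll":0},
    {"fingers":1,"xyz":[0,0,-0.05],"roll":0},
    {"fingers":1,"xyz":[0,0,-0.05],"roll":0},
    {"fingers":0,"xyz":[0,0,0],"roll":0.16},
    {"fingers":0,"xyz":[0,0,0],"roll":0.16},
    {"fingers":0,"xyz":[0,0,0],"roll":0.16},
    {"fingers":0,"xyz":[0,0,0],"roll":0.16},
    {"fingers":0,"xyz":[0,0,0],"roll":0.16},
    {"fingers":0,"xyz":[0,0,0],"roll":0.16},
    {"fingers":0,"xyz":[0,0,0],"roll":0.16},
  ],
  squeeze=10,
)

```text
time: 10.92
ee_pos: [0.6151, 0.0902, 0.4202]
tool_rot: [0.377, 0.926, 0.0, 0.001]
force: [-0.0, -0.1, 0.5]
width: 0.0279
grip_force: 0.0
```

Request:
apply_moves(
  targets=[
    {"fingers":0,"xyz":[0,0,0],"roll":0.16},
    {"fingers":0,"xyz":[0,0,0],"roll":0.16},
    {"fingers":0,"xyz":[0,0,0],"roll":0.16},
    {"fingers":0,"xyz":[0,0,0],"roll":0.16},
    {"fingers":0,"xyz":[0,0,0],"roll":0.16},
    {"fingers":0,"xyz":[0,0,0],"roll":0.18},
    {"fingers":0,"xyz":[0,0,0],"roll":0},
    {"fingers":0,"xyz":[0,0,0],"roll":0},
  ],
)

```text
time: 11.92
ee_pos: [0.6151, 0.0902, 0.4191]
tool_rot: [0.766, 0.643, 0.0, 0.0]
force: [-0.6, 0.8, -0.2]
width: 0.0007
grip_force: 0.0
```

Run:
```python
from cell import *; from h import *
s=read_state(); print(s["ee_pos"],s["q"],s["width"]); print(R.from_quat(s["tool_rot"]).as_matrix().round(3))
```

```text
[0.61512291 0.09023947 0.41912424] [6.32124263e-02 1.82777502e-01 1.40424419e+00 8.96808581e-06
 1.55363591e+00 2.36087804e-01] 0.0006854710809939491
[[ 0.172  0.985  0.001]
 [ 0.985 -0.172  0.   ]
 [ 0.     0.001 -1.   ]]
```

Request:
apply_moves(
  targets=[
    {"fingers":0,"xyz":[-0.038,-0.0094,0],"roll":0},
    {"fingers":0,"xyz":[-0.038,-0.0094,0],"roll":0},
    {"fingers":0,"xyz":[-0.038,-0.0094,0],"roll":0},
    {"fingers":0,"xyz":[-0.038,-0.0094,0],"roll":0},
    {"fingers":0,"xyz":[-0.038,-0.0094,0],"roll":0},
    {"fingers":0,"xyz":[0,0,0],"roll":0},
    {"fingers":0,"xyz":[0,0,0],"roll":0},
  ],
)

```text
time: 12.8
ee_pos: [0.5355, -0.0883, 0.4186]
tool_rot: [0.766, 0.642, 0.0, 0.0]
force: [-0.2, 0.8, -0.7]
width: 0.0004
grip_force: 0.0
```

Run:
```python
from snap import *; from h import *
F=snap(5); s=F["state"]; print(s["time"],s["ee_pos"])
f=F["wrist"]; P=cloud(f,s); m=masks(f); x,y,z=P[...,0],P[...,1],P[...,2]
k=m["red"]&(np.hypot(x-.55,y+.04)<.12)
fin=P[k&(z>.116)&(z<.13)&(x<.54)]
pad=P[k&(z>.098)&(z<.1125)&(np.hypot(x-.497,y+.034)<.06)]; pad=pad[pad[:,0]<.53]
hub=P[k&(z>.107)&(np.hypot(x-.588,y+.05)<.035)]
for n,p in(("fin",fin),("pad",pad),("hub",hub)):
    r=cv2.minAreaRect(np.float32(p[:,:2])); print(n,len(p),np.median(p,0).round(4),np.round(r[0],4),np.round(r[1],4),round(r[2],1))
    print(np.percentile(p[:,2],[5,50,95]).round(4))
print(hullcirc(hub))
d=P[(np.hypot(x-.588,y+.05)<.07)&(z>.078)&(z<.09)&~m["red"]]; print("drum",len(d),hullcirc(d),np.median(d[:,2]))
```

```text
12.8 [ 0.53551386 -0.08825773  0.41857901]
fin 585 [ 0.4991 -0.035   0.1219] [ 0.4989 -0.0351] [0.0074 0.0444] 79.2
[0.1201 0.1219 0.1232]
pad 6064 [ 0.5008 -0.0296  0.1063] [ 0.5033 -0.0353] [0.0829 0.0579] 80.2
[0.1049 0.1063 0.1075]
hub 3018 [ 0.5875 -0.0483  0.1109] [ 0.5858 -0.0478] [0.0512 0.0585] 49.1
[0.1075 0.1109 0.1123]
((array([ 0.58453045, -0.04949228]), np.float64(0.028057793661358868)), (0.584, -0.0494, 0.0311))
drum 8901 ((array([ 0.5888675 , -0.05050356]), np.float64(0.05559832682566124)), (0.5889, -0.0505, 0.0561)) 0.08323891843432057
```

View pics/wrist5.png

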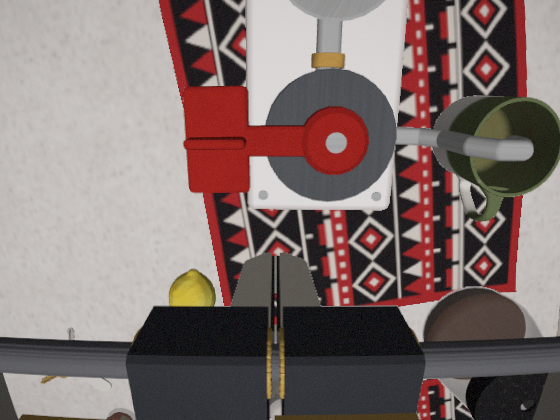

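The view shows the handle closed, with its fin at (215,143), hub at (336,142) and drum circle at (330,137). The fingers are closed, the mug and spout are to the right, and the lemon is at (190,290). Frame checks: axis (0.589,-0.0505), yaw −10°. I'll check the swing area for tall things and approach the press point.

Request:
apply_moves(
  targets=[
    {"fingers":0,"xyz":[0.0313,-0.0228,0],"roll":0},
    {"fingers":0,"xyz":[0.0313,-0.0229,0],"roll":0},
    {"fingers":0,"xyz":[0,0,0.03],"roll":0},
    {"fingers":0,"xyz":[0,0,0.04],"roll":0},
    {"fingers":0,"xyz":[0,0,0.035],"roll":0},
    {"fingers":0,"xyz":[0,0,0.012],"roll":0},
    {"fingers":0,"xyz":[0,0,0],"roll":0},
    {"fingers":0,"xyz":[0,0,0],"roll":0},
  ],
)

```text
time: 13.85
ee_pos: [0.5022, -0.0187, 0.303]
tool_rot: [0.767, 0.642, 0.001, 0.001]
force: [0.5, -0.2, -0.6]
width: 0.0004
grip_force: 0.0
```

Run:
```python
from cell import *; from h import *; import pickle
s=read_state(); print(s["time"],s["ee_pos"],s["force"],R.from_quat(s["tool_rot"]).as_matrix().round(3)[:,:2].T)
F=pickle.load(open("f0.pkl","rb"))
for n in("scene","side"):
    P=cloud(F[n]); x,y,z=P[...,0],P[...,1],P[...,2]
    p=P[(np.hypot(x-.589,y+.0505)<.26)&(z>.125)&(z<.4)&(y<-.02)]; print(n,len(p),p[::max(1,len(p)//12)].round(3).tolist())
print("axis->tip r:",np.hypot(s["ee_pos"][0]-.589,s["ee_pos"][1]+.0505))
```

```text
13.85 [ 0.50222262 -0.01872745  0.30302   ] [ 0.45791957 -0.18509956 -0.60414352] [[ 0.176  0.984  0.   ]
 [ 0.984 -0.176  0.003]]
scene 49 [[0.713, -0.076, 0.139], [0.704, -0.07, 0.137], [0.71, -0.082, 0.139], [0.7, -0.072, 0.135], [0.71, -0.082, 0.135], [0.732, -0.084, 0.127], [0.704, -0.079, 0.132], [0.723, -0.082, 0.126], [0.698, -0.071, 0.128], [0.705, -0.082, 0.129], [0.694, -0.074, 0.127], [0.69, -0.076, 0.125], [0.704, -0.283, 0.134]]
side 95 [[0.481, -0.035, 0.129], [0.702, -0.076, 0.144], [0.706, -0.072, 0.143], [0.708, -0.07, 0.139], [0.71, -0.068, 0.136], [0.71, -0.068, 0.133], [0.709, -0.083, 0.13], [0.719, -0.081, 0.136], [0.723, -0.08, 0.136], [0.727, -0.079, 0.136], [0.728, -0.076, 0.131], [0.73, -0.074, 0.128], [0.736, -0.08, 0.129], [0.715, -0.276, 0.137]]
axis->tip r: 0.0924110821139776
```

Request:
apply_moves(
  targets=[
    {"fingers":0,"xyz":[0,0,0.005],"roll":0},
    {"fingers":0,"xyz":[0,0,0.004],"roll":0},
    {"fingers":0,"xyz":[0,0,0.002],"roll":0},
    {"fingers":0,"xyz":[0,0,0.001],"roll":0},
    {"fingers":0,"xyz":[0,0,0],"roll":0},
  ],
)

```text
time: 14.48
ee_pos: [0.5017, -0.0189, 0.2902]
tool_rot: [0.767, 0.642, 0.0, 0.0]
force: [-2.5, 0.0, 8.2]
width: 0.0004
grip_force: 3.9
```

Request:
apply_moves(
  targets=[
    {"fingers":0,"xyz":[0,0,0.002],"roll":0},
    {"fingers":0,"xyz":[0,0,0.001],"roll":0},
    {"fingers":0,"xyz":[0,0,0],"roll":0},
  ],
)

```text
time: 14.85
ee_pos: [0.5017, -0.0189, 0.2875]
tool_rot: [0.767, 0.642, 0.0, 0.0]
force: [-4.2, 1.0, 9.6]
width: 0.0006
grip_force: 5.1
```

Request:
apply_moves(
  targets=[
    {"fingers":0,"xyz":[0,0,0.0015],"roll":0},
    {"fingers":0,"xyz":[0,0,0.001],"roll":0},
    {"fingers":0,"xyz":[0,0,0],"roll":0},
  ],
)

```text
time: 15.22
ee_pos: [0.5017, -0.0189, 0.2852]
tool_rot: [0.767, 0.642, 0.0, 0.0]
force: [-5.4, 0.7, 12.7]
width: 0.0001
grip_force: 6.1
```

Request:
apply_moves(
  targets=[
    {"fingers":0,"xyz":[-0.002,0,0],"roll":0},
    {"fingers":0,"xyz":[-0.002,0,0],"roll":0},
    {"fingers":0,"xyz":[0,0,0],"roll":0},
  ],
)

```text
time: 15.6
ee_pos: [0.501, -0.0226, 0.2853]
tool_rot: [0.767, 0.642, 0.001, 0.0]
force: [-4.8, 3.1, 12.8]
width: 0.0006
grip_force: 6.1
```

Request:
apply_moves(
  targets=[
    {"fingers":0,"xyz":[-0.0046,-0.0005,0],"roll":-0.05},
    {"fingers":0,"xyz":[-0.0046,-0.0005,0],"roll":-0.05},
    {"fingers":0,"xyz":[0,0,0],"roll":0},
  ],
)

```text
time: 15.98
ee_pos: [0.4986, -0.0318, 0.2852]
tool_rot: [0.734, 0.68, 0.0, 0.0]
force: [-5.4, 1.6, 12.9]
width: 0.0007
grip_force: 6.1
```

Request:
apply_moves(
  targets=[
    {"fingers":0,"xyz":[-0.0092,-0.0007,0],"roll":-0.1},
    {"fingers":0,"xyz":[-0.0092,-0.0007,0],"roll":-0.1},
    {"fingers":0,"xyz":[-0.0092,-0.0007,0],"roll":-0.1},
    {"fingers":0,"xyz":[-0.0092,-0.0007,0],"roll":-0.1},
    {"fingers":0,"xyz":[0,0,0],"roll":0},
  ],
)

```text
time: 16.6
ee_pos: [0.4986, -0.0693, 0.2853]
tool_rot: [0.584, 0.812, -0.0, 0.001]
force: [-4.9, -1.8, 12.2]
width: 0.0005
grip_force: 6.1
```

```bash
cat > st.py <<'E'
from cell import *; from h import *
s=read_state(); A=np.array([.589,-.0505]); d=s["ee_pos"][:2]-A
Rm=R.from_quat(s["tool_rot"]).as_matrix(); x,y=Rm[:2,0],Rm[:2,1]
print("t",s["time"],"z",s["ee_pos"][2],"pos angle from closed",(np.degrees(np.arctan2(d[1],d[0]))-170)%360,"r",np.hypot(*d),"tool angle",(np.degrees(np.arctan2(y[1],y[0]))+10)%360)
print("axis in tool x,y:",-d@x,-d@y,"F tool x,y",s["force"][:2]@x,s["force"][:2]@y,"Fz",s["force"][2],"q6",s["q"][5])
E
python3 st.py
```

```text
t 16.6 z 0.28533773944479957 pos angle from closed 21.74571020058079 r 0.09237790815096307 tool angle 28.55322030895337
axis in tool x,y: -0.010949818879338373 0.09172661621139232 F tool x,y -0.12475052938372855 -5.210087045023788 Fz 12.197616354058509 q6 -0.5632588996536931
```

Run:
```python
from snap import *; from h import *
F=snap(6,("wrist","scene","side")); s=F["state"]; print(s["force"])
for n in("wrist","scene","side"):
    f=F[n];P=cloud(f,s); m=masks(f); x,y,z=P[...,0],P[...,1],P[...,2]
    r=np.hypot(x-.589,y+.0505)
    p=P[m["red"]&(r>.066)&(r<.12)&(z>.085)&(z<.125)]
    if len(p)<5: print(n,len(p)); continue
    print(n,len(p),np.median(p,0).round(3)); a=(np.degrees(np.arctan2(p[:,1]+.0505,p[:,0]-.589))-170)%360; a[a>180]-=360
    print(np.percentile(a,[3,50,97]).round(1),np.percentile(p[:,2],[5,50,95]).round(4))
    q=(p[:,2]>.107); print("fin",q.sum(),np.median(a[q]) if q.any() else 0)
cv2.imwrite("pics/c6.png",cv2.resize(cv2.imread("pics/scene6.png")[150:290,190:370],(720,560),interpolation=2))
```

```text
[-4.89962048 -1.77603568 12.19761635]
wrist 4751 [ 0.492 -0.056  0.098]
[ 3.6 13.4 29.2] [0.0963 0.0984 0.0994]
fin 1 30.959280576409014
scene 191 [ 0.497 -0.095  0.099]
[14.8 37.3 56.9] [0.0945 0.0986 0.1118]
fin 18 32.554334073580065
side 165 [ 0.514 -0.099  0.1  ]
[13.7 42.4 57.9] [0.0968 0.1004 0.1149]
fin 10 33.14159972058789
```

View pics/c6.png

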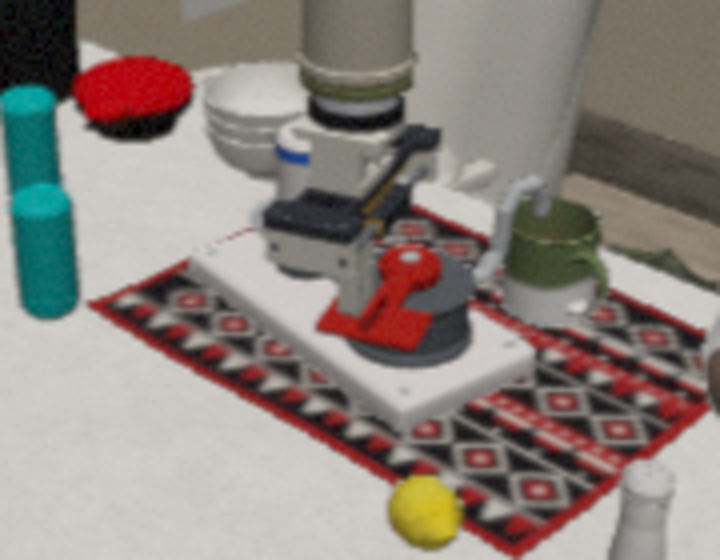

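The handle turns with the finger and is now at about 32°, pressed down, with the cartridge in the dish. I'll swing on.

Request:
apply_moves(
  targets=[
    {"fingers":0,"xyz":[-0.0092,-0.0007,0],"roll":-0.1},
    {"fingers":0,"xyz":[-0.0092,-0.0007,0],"roll":-0.1},
    {"fingers":0,"xyz":[-0.0092,-0.0007,0],"roll":-0.1},
    {"fingers":0,"xyz":[-0.0092,-0.0007,0],"roll":-0.1},
    {"fingers":0,"xyz":[-0.0092,-0.0007,0],"roll":-0.1},
    {"fingers":0,"xyz":[-0.0046,-0.0003,0],"roll":-0.05},
    {"fingers":0,"xyz":[0,0,0],"roll":0},
  ],
)

```text
time: 17.62
ee_pos: [0.5218, -0.114, 0.2857]
tool_rot: [0.342, 0.94, -0.001, 0.001]
force: [-3.5, -3.7, 12.2]
width: 0.0004
grip_force: 5.9
```

```bash
python3 st.py
```

```text
t 17.625 z 0.28568050607299167 pos angle from closed 53.3956487854162 r 0.09248360886949958 tool angle 60.03174778377852
axis in tool x,y: -0.01068770925774759 0.09186397943181768 F tool x,y 0.2744617495834465 -5.094054034684667 Fz 12.241146030602192 q6 -1.1834832563008986
```

Request:
apply_moves(
  targets=[
    {"fingers":0,"xyz":[-0.00184,-0.0002,0],"roll":-0.02},
    {"fingers":0,"xyz":[-0.00184,-0.0002,0],"roll":-0.02},
    {"fingers":0,"xyz":[-0.00184,-0.0002,0],"roll":-0.02},
  ],
)

```text
time: 18.0
ee_pos: [0.5255, -0.1177, 0.2856]
tool_rot: [0.313, 0.95, -0.001, 0.001]
force: [-4.0, -2.9, 11.5]
width: 0.0002
grip_force: 5.9
```

```bash
python3 st.py
```

```text
t 18.0 z 0.28563845053695625 pos angle from closed 56.64086293063622 r 0.09246310348835295 tool angle 63.474648573062375
axis in tool x,y: -0.01100221885654249 0.09180618932527693 F tool x,y 1.4584179451072885 -4.71014051554862 Fz 11.504832982855511 q6 -1.2480659797190017
```

Request:
apply_moves(
  targets=[
    {"fingers":0,"xyz":[-0.00184,-0.0002,0.0003],"roll":-0.02},
    {"fingers":0,"xyz":[-0.00184,-0.0002,0],"roll":-0.02},
    {"fingers":0,"xyz":[-0.00184,-0.0002,0],"roll":-0.02},
  ],
)

```text
time: 18.38
ee_pos: [0.5297, -0.1215, 0.2854]
tool_rot: [0.285, 0.959, -0.001, 0.001]
force: [-4.7, -2.4, 11.8]
width: 0.0008
grip_force: 6.0
```

```bash
python3 st.py
```

```text
t 18.375 z 0.2854407437912283 pos angle from closed 60.1249202220024 r 0.09247338605754155 tool angle 66.91357759354986
axis in tool x,y: -0.01093117099110004 0.09182502757860073 F tool x,y 2.6553694641383188 -4.556422208181531 Fz 11.802849908505719 q6 -1.3122090452169854
```

Request:
apply_moves(
  targets=[
    {"fingers":0,"xyz":[-0.00184,-0.0002,0],"roll":-0.02},
    {"fingers":0,"xyz":[-0.00184,-0.0002,0],"roll":-0.02},
  ],
)

```text
time: 18.62
ee_pos: [0.5326, -0.1238, 0.2854]
tool_rot: [0.266, 0.964, -0.001, 0.001]
force: [-3.3, -1.8, 12.1]
width: 0.0006
grip_force: 6.0
```

```bash
python3 st.py
```

```text
t 18.625 z 0.28544983434277815 pos angle from closed 62.42481073424227 r 0.09249624430724053 tool angle 69.20174674331949
axis in tool x,y: -0.010915118615756711 0.09184995134178667 F tool x,y 1.8669797583940246 -3.2524129708205813 Fz 12.080052827765092 q6 -1.3545521504429883
```

Request:
apply_moves(
  targets=[
    {"fingers":0,"xyz":[-0.00138,-0.00015,0],"roll":-0.015},
    {"fingers":0,"xyz":[-0.00138,-0.00015,0],"roll":-0.015},
    {"fingers":0,"xyz":[-0.00138,-0.00015,0],"roll":-0.015},
  ],
)

```text
time: 19.0
ee_pos: [0.536, -0.1263, 0.2855]
tool_rot: [0.244, 0.97, -0.001, 0.001]
force: [-4.1, -2.8, 11.4]
width: 0.0004
grip_force: 6.0
```

```bash
python3 st.py
```

```text
t 19.0 z 0.2855048953928937 pos angle from closed 65.02596104302808 r 0.09248653111384877 tool angle 71.772528638497
axis in tool x,y: -0.010865351338334807 0.09184606237402014 F tool x,y 2.3025740979970397 -4.4350730901244315 Fz 11.432986651036884 q6 -1.4016990766554986
```

Request:
apply_moves(
  targets=[
    {"fingers":0,"xyz":[-0.00138,-0.00015,0.0002],"roll":-0.015},
    {"fingers":0,"xyz":[-0.00138,-0.00015,0],"roll":-0.015},
    {"fingers":0,"xyz":[-0.00138,-0.00015,0],"roll":-0.015},
  ],
)

```text
time: 19.38
ee_pos: [0.5395, -0.1286, 0.2854]
tool_rot: [0.222, 0.975, -0.001, 0.001]
force: [-4.6, -3.9, 11.1]
width: 0.0006
grip_force: 6.1
```

```bash
python3 st.py
```

```text
t 19.375 z 0.2853760587338583 pos angle from closed 67.63788361061137 r 0.09249429628359666 tool angle 74.34866508358935
axis in tool x,y: -0.010808928974465476 0.09186053301485346 F tool x,y 2.4359499074078323 -5.475568929570722 Fz 11.104380621364301 q6 -1.4486753843547104
```

Request:
apply_moves(
  targets=[
    {"fingers":0,"xyz":[-0.00138,-0.00015,0.0003],"roll":-0.015},
    {"fingers":0,"xyz":[-0.00138,-0.00015,0],"roll":-0.015},
    {"fingers":0,"xyz":[-0.00138,-0.00015,0],"roll":-0.015},
  ],
)

```text
time: 19.75
ee_pos: [0.5431, -0.1308, 0.2851]
tool_rot: [0.2, 0.98, -0.001, 0.001]
force: [-4.5, -3.4, 12.6]
width: 0.0006
grip_force: 6.1
```

```bash
python3 st.py
```

```text
t 19.75 z 0.2851481967061589 pos angle from closed 70.2569466709657 r 0.09250469665197246 tool angle 76.92627801259185
axis in tool x,y: -0.010743750093119231 0.09187863592147516 F tool x,y 2.8407290875383735 -4.858547621982495 Fz 12.618622570583149 q6 -1.4952661388071453
```

Request:
apply_moves(
  targets=[
    {"fingers":0,"xyz":[-0.00138,-0.00015,0],"roll":-0.015},
    {"fingers":0,"xyz":[-0.00138,-0.00015,0],"roll":-0.015},
    {"fingers":0,"xyz":[-0.00138,-0.00015,0],"roll":-0.015},
  ],
)

```text
time: 20.12
ee_pos: [0.5468, -0.1328, 0.2851]
tool_rot: [0.178, 0.984, -0.001, 0.001]
force: [-3.0, -3.6, 11.6]
width: 0.0006
grip_force: 6.1
```

```bash
python3 st.py
```

```text
t 20.125 z 0.2851410614554889 pos angle from closed 72.8287985607434 r 0.09249192060223838 tool angle 79.50796674154606
axis in tool x,y: -0.010758075454189074 0.09186408287089848 F tool x,y 1.5013180052942412 -4.428775645573721 Fz 11.590621817783935 q6 -1.5415570520582385
```

Request:
apply_moves(
  targets=[
    {"fingers":0,"xyz":[-0.00138,-0.00015,0.0002],"roll":-0.015},
    {"fingers":0,"xyz":[-0.00138,-0.00015,0],"roll":-0.015},
    {"fingers":0,"xyz":[-0.00138,-0.00015,0],"roll":-0.015},
  ],
)

```text
time: 20.5
ee_pos: [0.5499, -0.1345, 0.2849]
tool_rot: [0.156, 0.988, -0.001, 0.0]
force: [-11.2, -0.5, 17.3]
width: 0.0005
grip_force: 8.8
```

```bash
python3 st.py
python3 - <<'E'
from snap import *; from h import *
F=snap(7,("side","scene")); s=F["state"]
for n in("side","scene"):
    f=F[n];P=cloud(f,s); m=masks(f); x,y,z=P[...,0],P[...,1],P[...,2]
    r=np.hypot(x-.589,y+.0505)
    p=P[m["red"]&(r>.066)&(r<.12)&(z>.085)&(z<.125)]
    a=(np.degrees(np.arctan2(p[:,1]+.0505,p[:,0]-.589))-170)%360
    q=(p[:,2]>.107); print(n,np.percentile(a,[3,50,97]).round(1),"fin",q.sum(),np.median(a[q]))
E
```

```text
t 20.5 z 0.2848768053776213 pos angle from closed 75.0199993677603 r 0.09262020543599014 tool angle 82.08369416452193
axis in tool x,y: -0.011389862228965594 0.09191708226824725 F tool x,y 10.531151826294007 -3.9601457048013433 Fz 17.3174017808578 q6 -1.5874017231123478
side [ 71.   95.4 109.1] fin 22 84.89473849134924
scene [ 58.6  81.8 106.1] fin 12 84.85936338419407
```

Request:
apply_moves(
  targets=[
    {"fingers":0,"xyz":[-0.0006,0,-0.0003],"roll":0},
    {"fingers":0,"xyz":[0,0,0],"roll":0},
  ],
)

```text
time: 20.85
ee_pos: [0.5502, -0.1345, 0.2849]
tool_rot: [0.156, 0.988, -0.001, -0.0]
force: [-10.4, -1.6, 16.4]
width: 0.0004
grip_force: 8.3
```

```bash
python3 st.py
```

```text
t 20.85 z 0.2849103027096209 pos angle from closed 75.196756782845 r 0.09255706169068735 tool angle 82.05921595557132
axis in tool x,y: -0.01105925707630974 0.09189382746872236 F tool x,y 9.369048719587154 -4.738730908151732 Fz 16.408128198094758 q6 -1.586906888102466
```

The tangential force rose from about 2 to 10 N with no further motion, so this is the stop. I'll let the handle rise.

Request:
apply_moves(
  targets=[
    {"fingers":0,"xyz":[0.0003,0,-0.003],"roll":0},
    {"fingers":0,"xyz":[0.0003,0,-0.003],"roll":0},
    {"fingers":0,"xyz":[0,0,-0.003],"roll":0},
    {"fingers":0,"xyz":[0,0,-0.004],"roll":0},
    {"fingers":0,"xyz":[0,0,-0.02],"roll":0},
    {"fingers":0,"xyz":[0,0,-0.05],"roll":0},
    {"fingers":0,"xyz":[0,0,-0.05],"roll":0},
    {"fingers":0,"xyz":[0.03,0,0],"roll":0},
    {"fingers":0,"xyz":[0,0,0],"roll":0},
    {"fingers":0,"xyz":[0,0,0],"roll":0},
  ],
)

```text
time: 22.1
ee_pos: [0.5216, -0.1243, 0.4163]
tool_rot: [0.156, 0.988, 0.0, 0.0]
force: [-0.3, 0.2, -0.4]
width: 0.0005
grip_force: 0.0
```

Run:
```python
from snap import *; from h import *
F=snap(8,("side","scene","wrist")); s=F["state"]; print(s["time"],s["ee_pos"],s["force"])
for n in("side","scene","wrist"):
    f=F[n];P=cloud(f,s); m=masks(f); x,y,z=P[...,0],P[...,1],P[...,2]
    r=np.hypot(x-.589,y+.0505)
    p=P[m["red"]&(r>.072)&(r<.112)&(z>.085)&(z<.135)]
    if len(p)<9: print(n,len(p)); continue
    a=(np.degrees(np.arctan2(p[:,1]+.0505,p[:,0]-.589))-170)%360
    q=(p[:,2]>.116); print(n,len(p),np.percentile(a,[3,50,97]).round(1),"pad z",np.median(p[p[:,2]<.114][:,2]),"fin",q.sum(),np.median(a[q]) if q.any() else 0,np.median(p[q][:,2]) if q.any() else 0)
    b=(np.hypot(x-.6145,y-.0915)<.035); c=P[b&(z>.085)&(z<.15)]; t=P[b&(z>.155)&(z<.175)]
    if len(c)>9: print("  cart",circ(c),"top",len(t),np.median(t[:,2]) if len(t) else 0)
a=cv2.imread("pics/scene8.png")[150:290,190:370]; b=cv2.imread("pics/side8.png")[140:280,150:390]
cv2.imwrite("pics/c8.png",cv2.vconcat([cv2.resize(a,(480,300),interpolation=2),cv2.resize(b,(480,280),interpolation=2)]))
```

```text
22.1 [ 0.52156841 -0.12431535  0.41633439] [-0.26455439  0.15688097 -0.35803552]
side 202 [ 63.3  91.1 107.9] pad z 0.1074345087651658 fin 27 82.79467770146653 0.12289968197439938
  cart (array([0.61447079, 0.0896162 ]), np.float64(0.026539582460091023)) top 239 0.16465644256236123
scene 147 [ 58.   78.8 104.6] pad z 0.10598678854287924 fin 22 82.52872547697581 0.12118164432729978
  cart (array([0.61188509, 0.08975063]), np.float64(0.024717975150816803)) top 110 0.16304885391203433
wrist 2233 [56.3 69.5 81.5] pad z 0.10685332414538545 fin 61 82.11102679852945 0.12148750654749357
  cart (array([0.6158937 , 0.09172884]), np.float64(0.027723446536450078)) top 142 0.15706991501031198
```

View pics/c8.png

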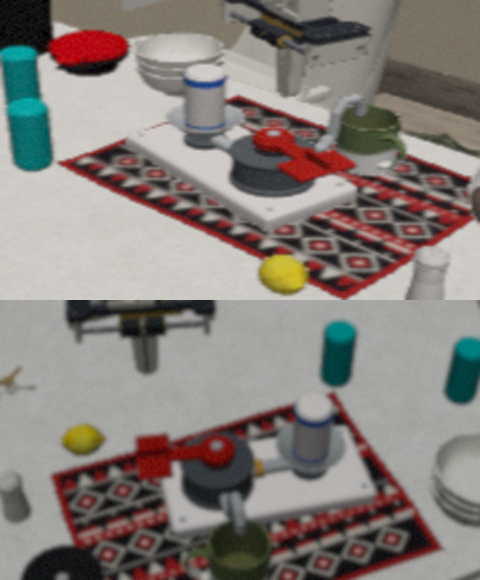

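The handle is up (paddle at 0.107, fin at 0.122) and locked open at about 82.5°. The cartridge is upright in the dish. The mug, salt shaker and lemon look untouched, and the arm is clear.

```bash
python3 -c "
from cell import *; print(job_done())"
```

```text
the job is handed in; nothing more can be done
None
```

The cartridge stands upright and centred in the dish, the valve handle sprang up at its stop about 82° from closed, as it does when locked open, and the job is handed in at about 22 s; no verdict came back.

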